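Eject a specimen mount and put it under the stereo microscope

ROBOT

A 7-joint arm with a two-finger parallel gripper is mounted at the origin on the work surface. World frame = base frame: x ahead of the robot, y to its left, z up, the work surface at z = 0. Lengths are in m, angles in degrees, forces in N, time in s.
With the tool pointing down it reaches from about 0.35 to 0.9 m from the base axis. Payload 19.9 kg.
Tool frame: the origin (TCP) lies on the centre line of the jaws, within the pads' length; the fingertips stand 11 mm ahead of it and the grasp point (between the pads) lies 8 mm behind it (tips_ahead is the distance from the TCP to the fingertips, in m); z points along the fingers, y is the line along which they close (so a half turn about z gives the same grasp; the last joint's range is limited). The gripper opens to 85 mm and grips with 20 to 120 N. Pads are 22 mm wide; open, the fingers measure 114 mm over their backs; the gripper's body (76 mm by 85 mm) begins 54 mm behind the grasp point. The pads swing forward as they close: fully open they stand 13 mm farther back than shut.
Start: joints at [-65.575, 23.915, -0.59, 92.452, 0.269, 63.638, -3.037], TCP at [0.282, 0.558, 0.242] pointing down, gripper open.
Joint ranges: [-161.28, 161.28], [-22.2, 115.67], [-73.04, 71.86], [3.21, 147.25], [-68.34, 248.33], [10.77, 114.83], [-161.83, 161.83]. Speed limits (degrees/s): [108.29, 108.29, 136.94, 136.94, 172.46, 172.46, 172.46].

INTERFACE

Orientations are given as a 3x3 rotation matrix whose columns are the frame's x, y, z axes.
In Python, from station import read_state, camera, camera_model, hand_in, tips_ahead gives the robot as it stands. The module is installed in compiled form; this text tells all that it offers.
- The arm moves only by the shell command python3 -m pendant 'ROWS'. ROWS is JSON, one flat list of numbers, 5 for each row, row after row: the finger opening in m, from 0 to 0.0854, then the shift along the tool's x, y, z in m, then the turn about the tool's z in rad. A call has 1 to 20 rows; each row shifts and turns the commanded pose from where the row before left it, along the tool's axes as they then stand; what a row does not reach is not made up. A row lasts 1/10 s, in which the tool goes at most 50 mm and 8.59 degrees, less where a joint would pass 70% of its speed; a pose out of reach is approached as far as the arm can. A call with a gripper value outside its range is refused whole. The fingers move at their own pace and stop on an object; the grip force is fixed at half the most. Time passes only in rows, so rows that do not move let the fingers close. It gives the time, the measured TCP pose, the force, the opening and the grip force at its end, in the units of the state.
- read_state(): the state, without advancing time (a new reading comes with each control period).
- camera(name): name is "scene" or "top" or "wrist"; returns (picture, depth): 400x640x3 uint8, red, green, blue; 400x640 float32, m along the optical axis (not along the pixel's ray), 0 where there is no reading.
- camera_model(name): a dict with "fx", "fy", "cx", "cy" (pixels), "T" (4x4, takes a point from camera to world coordinates); the wrist camera has in their place "tool_from_camera" (4x4, takes a point from camera to tool coordinates, whose origin is the TCP and whose axes are the flange's). Camera axes: x right, y down, z forward; pixel columns grow to the right and rows downward; lengths in m; the calibration is good to about 2 mm. A picture is of the moment at which its call begins: read the wrist's pose just before it. camera_model takes no time and is no camera call.
- hand_in(): hands the job in; it is judged then, once.
The state is a dict: "time_s": time; "joints": joint angles; "dq": joint speeds; "joint_torque": joint torques, N m; "eef_pos": TCP position; "tool_rot": TCP orientation; "ft_force": force on the tool from outside, world axes, zero at the start; "ft_torque": the same for the moment, N m; "grip_width": opening from 0.0 (shut) to 1.0 (fully open); "gripper_force": force on a finger pad.
Only numpy, scipy, OpenCV 4.12 (cv2) and the standard library are available. Lean on these libraries where they do the work, as an engineer would, in place of code of your own. Each camera call takes 0.05 s, during which the arm holds its last target. There are 200 camera calls.

TASK

Press the ejector lever of the mould stand all the way down so that the round resin mount rises out of the mould, then take the mount out and set it gently on the microscope's round stage disc, flat, copper face up and centred under the objective. Do not bump the microscope's head or disturb the bottle, dish and spare lens.

Things in the scene. Friction and masses are not known exactly. Their poses are not given: they have to be found in the camera images.
- mount: The specimen: black resin cylinder, 30 mm diameter, 26 mm tall, about 40 g, a 16 x 6 mm copper section showing in its upper face. Origin: centre of its underside; z up through the copper face. It starts in the mould with its upper face flush with the rim, so it cannot be gripped until ejected; 0.8 mm of play all round in the bore.
- press: Ejector stand, grey, fixed to the table. Origin: on the table under the bore's axis; z up, its lever reaches out along -x. Base plate 10 mm thick, 84 mm wide, from x = -85 to 40 mm. On it, two cheeks (48 mm over both, up to 44 mm high) carry the steel mould, a cylinder of 52 mm outer diameter.
- mould_rim (a point): Centre of the mould's mouth, 78 mm above the table, axes of the stand. Bore 31.6 mm wide, 26 mm deep. With the lever fully down the mount stands 16 mm above the rim on a 20 mm thick ejector pin; its lowest 10 mm are still in the bore: draw it straight up.
- ejector (a joint): Ejector lever, rad: 0 to 0.03 at the start, handle up; 0.45 fully down at its stop, mount 16 mm up (it starts to rise at 0.05). Level pivot 40 mm from the bore axis towards the handle, 30 mm above the table. About 3 N at the grip press it down, 45 mm of travel there; it is stiff enough to stay where it is left.
- lever_grip (a point): On the lever: centre of the upper face of its flat black grip, 62 mm long (along the lever), 24 mm wide, 14 mm thick. Handle up: 133 mm from the bore axis and 79 mm above the table, the face sloping up 0.42 rad away from the mould. Fully down: 145 mm from the axis, 34 mm above the table, nearly level. y is the pivot's direction.
- scope: Stereo microscope, fixed to the table. Origin: on the table under the stage's centre; z up, column at -y (front face at y = -143 mm, 52 mm wide, 460 mm tall), eyepieces to +y. White base from x = -110 to 110 and y = -200 to 100 mm, 59 mm high. Two flat spring clips lie folded back on the -y side, over 60 mm from the stage's centre and 7 mm high.
- stage (a point): Centre of the upper face of the microscope's round stage disc, 60 mm above the table, right under the objective; axes of the microscope. The disc is grey with a metal edge, 95 mm in diameter, 1 mm above the white base; a 48 mm white circle marks its middle.
- scope_head: Microscope head over the stage, axes of the microscope. Origin: centre of the objective's lower face, 150 mm above the disc. Objective 62 mm wide to z = 34; ring 92 mm wide to z = 60; white body to z = 150, +-58 mm in x (knobs +-70), +-75 mm in y; eyepieces out to y = 150 above z = 90; focus knobs +-68 mm in x at y = -130. Only a tool leaning well back, from the -x or +x side, fits under it.
- bottle: Bystander: closed white plastic bottle with a black cap, 58 mm diameter, 135 mm tall; origin: centre of its underside.
- dish: Bystander: closed clear Petri dish, 92 mm diameter, 17 mm tall; origin: centre of its underside.
- lens: Bystander: spare auxiliary lens, a black round piece 62 mm in diameter, 34 mm tall; origin: centre of its underside.

How it is judged:
By the outcome, as a careful person would: the job done as asked, in the order asked, and still so for the second after the job is handed in, with the robot touching nothing.
It also fails if it takes over 51 s, if anything falls off the work surface, if the arm or the gripper's body presses on something with over 40 N, if the wrist force passes 120 N, or if a joint passes its speed limit or range.

## Working session

There is one attempt and no reset: what is moved stays moved. The work goes in short steps, Python scripts to look and compute and a shell command to move; the robot and the scene stay as the last step left them, time stands still between calls to the robot, and variables do not carry over. Pictures are saved under pics/ and viewed, at most 10 in all, crops included, and the job is handed in when it is done.

```bash
mkdir -p pics
python3 - <<'E'
from station import *
import cv2,numpy as np
s=read_state();print({k:np.round(v,3).tolist() for k,v in s.items()}, tips_ahead)
ims=[]
for n in ["scene","top"]:
    p,d=camera(n);m=camera_model(n);print(n,{k:np.round(v,4).tolist() for k,v in m.items()})
    cv2.imwrite(f"pics/{n}0.png",p[...,::-1]);np.save(f"{n}0_d.npy",d)
print({k:np.round(v,4).tolist() for k,v in camera_model("wrist").items()})
E
```

```text
{'time_s': 0.0, 'joints': [-65.573, 23.947, -0.591, 92.485, 0.271, 63.639, -3.037], 'dq': [-0.014, 0.104, -0.026, -0.042, 0.045, -0.085, 0.036], 'joint_torque': [0.001, -86.446, 0.679, -43.489, 0.019, 0.007, -0.0], 'eef_pos': [0.282, 0.558, 0.242], 'tool_rot': [[-0.893, 0.451, -0.0], [0.451, 0.893, -0.001], [-0.0, -0.001, -1.0]], 'ft_force': [0.7, 0.312, 0.202], 'ft_torque': [0.014, -0.04, 0.013], 'gripper_force': 0.0, 'grip_width': 1.001} 0.011
scene {'fx': 481.9869, 'fy': 481.9869, 'cx': 323.0654, 'cy': 201.3241, 'T': [[-0.7056, 0.542, -0.4565, 1.1193], [0.7086, 0.5412, -0.4527, 0.5811], [0.0017, -0.6429, -0.7659, 0.9976], [0.0, 0.0, 0.0, 1.0]]}
top {'fx': 424.6985, 'fy': 424.6985, 'cx': 317.8204, 'cy': 206.5936, 'T': [[-0.0133, -0.9915, 0.1294, 0.4408], [-0.9999, 0.013, -0.0027, 0.0742], [0.001, -0.1295, -0.9916, 1.1412], [0.0, 0.0, 0.0, 1.0]]}
{'fx': 327.105, 'fy': 327.105, 'cx': 324.4685, 'cy': 194.2375, 'tool_from_camera': [[0.0001, -0.9641, -0.2656, 0.0671], [1.0, 0.0002, -0.0003, -0.0013], [0.0004, -0.2656, 0.9641, -0.1323], [0.0, 0.0, 0.0, 1.0]]}
```

View pics/scene0.png

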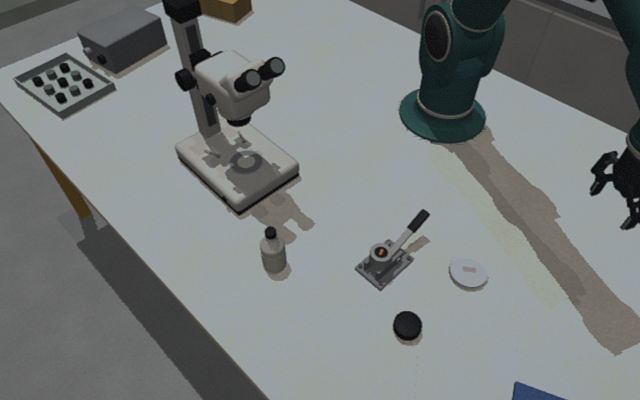

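View pics/top0.png

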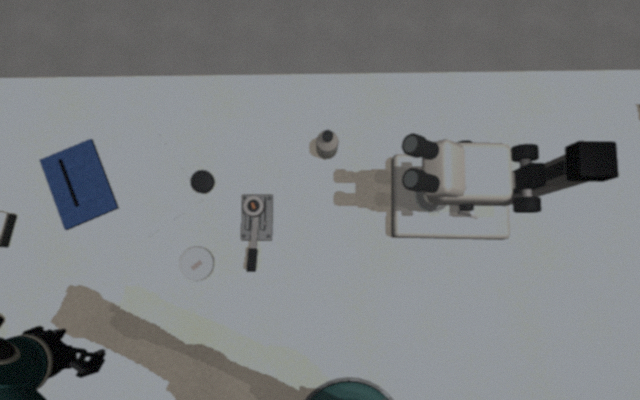

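The scene view shows the mould with copper at about (382,252), the lever grip at (420,217) and the stage at (247,160). The top view shows the mould at (253,206), the lever grip at (251,260), the scope at right and the dish at (197,263).

```bash
cat > h.py <<'E'
import cv2,numpy as np
from station import *
def model(n,s=None):
    m=camera_model(n); K=(m["fx"],m["fy"],m["cx"],m["cy"])
    if "T" in m: return K,np.array(m["T"])
    T=np.eye(4);T[:3,:3]=s["tool_rot"];T[:3,3]=s["eef_pos"]
    return K,T@np.array(m["tool_from_camera"])
def ray(M,u,v):
    (fx,fy,cx,cy),T=M; d=T[:3,:3]@[(u-cx)/fx,(v-cy)/fy,1.]; return T[:3,3],d
def onz(M,u,v,z):
    o,d=ray(M,u,v); return o+d*(z-o[2])/d[2]
def dep(M,D,u,v):
    o,d=ray(M,u,v); return o+d*D[int(v),int(u)]
def tri(*rays):
    A=np.zeros((3,3));b=np.zeros(3)
    for o,d in rays:
        P=np.eye(3)-np.outer(d,d)/(d@d);A+=P;b+=P@o
    x=np.linalg.solve(A,b)
    return x,[np.linalg.norm(np.cross(x-o,d/np.linalg.norm(d)))for o,d in rays]
def blobs(mask,amin=8):
    n,l,s,c=cv2.connectedComponentsWithStats(mask.astype(np.uint8))
    return [(c[i].round(1),int(s[i,4])) for i in range(1,n) if s[i,4]>=amin]
def wrist(name):
    s=read_state();p,d=camera("wrist");cv2.imwrite(f"pics/{name}.png",p[...,::-1])
    np.savez(name+".npz",p=p,d=d,R=s["tool_rot"],t=s["eef_pos"]);return s,p,d
E
python3 - <<'E'
from h import *
S=cv2.imread("pics/scene0.png");T=cv2.imread("pics/top0.png")
MS,MT=model("scene"),model("top");ds,dt=np.load("scene0_d.npy"),np.load("top0_d.npy")
a=S[90:220,165:310];b=S[195:300,340:500];c=T[180:280,180:290];d=T[120:250,300:530]
r=lambda i:cv2.resize(i,(400,300),interpolation=cv2.INTER_CUBIC)
cv2.imwrite("pics/crops.png",np.vstack([np.hstack([r(a),r(b)]),np.hstack([r(c),r(d)])]))
def cop(i): 
    i=i.astype(int);return (i[...,2]-i[...,0]>50)
print("cop S",blobs(cop(S)&True),"T",blobs(cop(T)))
f=lambda M,D,u,v:dep(M,D,u,v).round(3)
print("stage depth",[f(MS,ds,u,v) for u,v in[(247,160),(240,160),(250,155)]])
print("grip",f(MS,ds,420,217),f(MT,dt,251,260),"mould",f(MS,ds,382,252),f(MT,dt,253,206))
print("base corners",[f(MT,dt,u,v) for u,v in[(394,235),(508,236),(394,160)]])
print("bottle",f(MT,dt,325,137),"dish",f(MT,dt,197,263),"lens",f(MT,dt,202,181),"eyep",f(MT,dt,420,145),f(MT,dt,420,180),"head",f(MT,dt,485,170))
E
```

```text
cop S [(array([229.,   1.]), 43), (array([380.7, 251.6]), 19)] T []
stage depth [array([ 0.602, -0.226,  0.058]), array([ 0.617, -0.238,  0.06 ]), array([ 0.586, -0.232,  0.062])]
grip [0.442 0.24  0.08 ] [0.448 0.239 0.079] mould [0.582 0.239 0.077] [0.583 0.234 0.081]
base corners [array([ 0.507, -0.125,  0.045]), array([ 0.5  , -0.414,  0.056]), array([ 0.704, -0.13 ,  0.052])]
bottle [0.743 0.052 0.136] dish [0.442 0.39  0.017] lens [0.657 0.376 0.036] eyep [ 0.639 -0.105  0.429] [ 0.577 -0.102  0.43 ] head [ 0.608 -0.243  0.359]
```

View pics/crops.png

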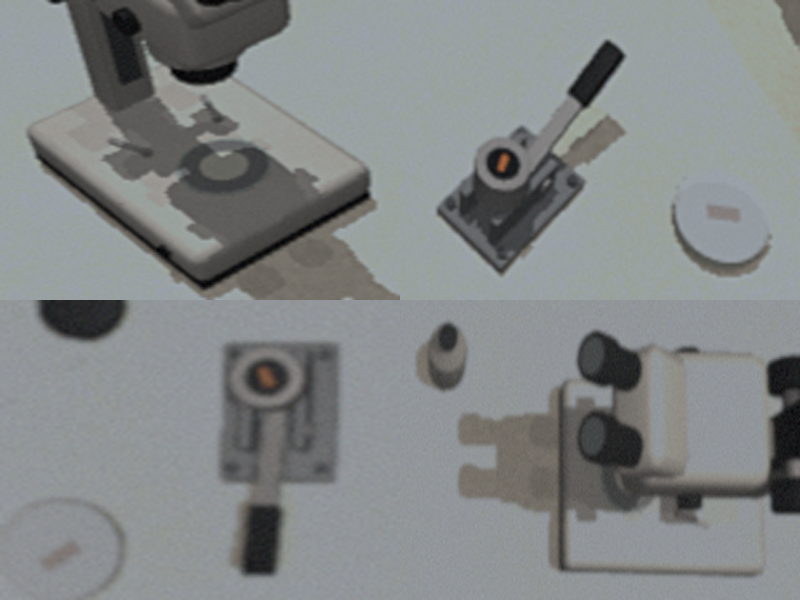

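The stage is near (0.604,-0.23) and the mould axis near (0.583,0.236). The grip is near (0.447,0.24,0.08), and both fixtures are roughly aligned with the world axes. Next I turn the tool square to the world and go above the grip with the fingers shut.

```bash
python3 -m pendant '[0,0,0,0,-0.117,0,0,0,0,-0.117,0,0,0,0,-0.117,0,0,0,0,-0.117,0,-0.021,-0.0397,0.005,0,0,-0.021,-0.0397,0.005,0,0,-0.021,-0.0397,0.005,0,0,-0.021,-0.0397,0.005,0,0,-0.021,-0.0397,0.005,0,0,-0.021,-0.0397,0.005,0,0,-0.021,-0.0397,0.005,0,0,-0.021,-0.0397,0.005,0,0,0,0,0,0,0,0,0,0,0]'
python3 - <<'E'
from h import *
s,p,d=wrist("w1");print(s["joints"],s["eef_pos"],s["ft_force"],tips_ahead);M=model("wrist",s)
E
```

```text
time_s: 1.5
eef_pos: [0.4501, 0.2395, 0.2021]
tool_rot: [[-1.0, 0.002, -0.0], [0.002, 1.0, -0.0], [0.0, -0.0, -1.0]]
ft_force: [-0.2, 0.7, -1.3]
grip_width: 0.002
gripper_force: 0.0
[-34.05613545  14.80106363   2.99528529 111.13207249  -0.93869974
  54.12313068  59.29011426] [0.45008401 0.23948568 0.20207263] [-0.21828741  0.68095124 -1.28830873] 0.011
```

View pics/w1.png

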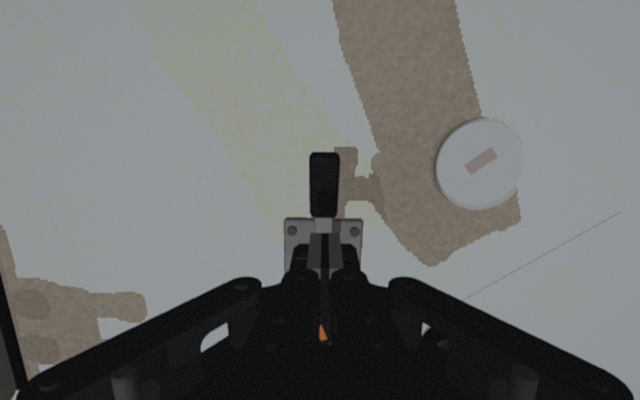

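The grip shows at about (324,185), the dish at (479,163), and the copper at (323,333) between the fingers.

Run:
```python
from h import *
w=np.load("w1.npz");s=dict(tool_rot=w["R"],eef_pos=w["t"]);M=model("wrist",s);D=w["d"]
for u,v in [(324,155),(324,170),(324,185),(324,200),(324,213)]: print(dep(M,D,u,v).round(4))
for u,v in [(312,185),(338,185)]: print(onz(M,u,v,.079).round(4))
MT,MS=model("top"),model("scene")
T=cv2.imread("pics/top0.png").astype(int);S=cv2.imread("pics/scene0.png").astype(int)
def bl(I,x0,x1,y0,y1,th=45):
    m=np.zeros(I.shape[:2],bool);m[y0:y1,x0:x1]=I[y0:y1,x0:x1].max(2)<th;return blobs(m)
a=bl(T,235,270,240,280);b=bl(S,395,440,200,245);print(a,b)
g=[max(x,key=lambda t:t[1])[0] for x in(a,b)];print(tri(ray(MT,*g[0]),ray(MS,*g[1])))
m=np.zeros(T.shape[:2],bool);m[195:220,243:265]=(T[...,2]-T[...,0])[195:220,243:265]>22
m2=np.zeros(T.shape[:2],bool);m2[230:275,365:400]=(S[...,2]-S[...,0])[230:275,365:400]>35
a,b=blobs(m,3),blobs(m2,3);print(a,b);print(tri(ray(MT,*a[0][0]),ray(MS,*b[0][0])))
```

```text
[0.4198 0.2378 0.0855]
[0.431  0.2378 0.088 ]
[0.4443 0.2378 0.0816]
[0.4583 0.2377 0.0763]
[0.472  0.2377 0.0692]
[0.445  0.2281 0.079 ]
[0.445 0.249 0.079]
[(array([251.5, 259.7]), 144)] [(array([418.2, 220.4]), 201)]
(array([0.44820477, 0.23939485, 0.07233709]), [np.float64(0.0009935748059694222), np.float64(0.0009935748059694848)])
[(array([252.8, 205.3]), 27)] [(array([380.9, 251.4]), 24)]
(array([0.58441553, 0.23620178, 0.07804765]), [np.float64(0.0010372127987701297), np.float64(0.001037212798770167)])
```

```bash
python3 -m pendant '[0,0.0025,0.0004,0.026,0,0,0.0025,0.0004,0.026,0,0,0.0025,0.0004,0.026,0,0,0.0025,0.0004,0.02,0,0,0,0,0.007,0,0,0,0,0.007,0,0,0,0,0.007,0,0,0,0,0.007,0,0,0,0,0.007,0,0,0,0,0.007,0,0,0,0,0.007,0,0,0,0,0.004,0,0,0,0,0,0]'
```

```text
time_s: 2.85
eef_pos: [0.4397, 0.2416, 0.0507]
tool_rot: [[-1.0, -0.0, -0.001], [-0.0, 1.0, -0.001], [0.001, -0.001, -1.0]]
ft_force: [-0.1, -0.5, 0.6]
grip_width: 0.004
gripper_force: 0.0
```

```bash
python3 -m pendant '[0,0,0,0.002,0,0,0,0,0.002,0,0,0,0,0.001,0,0,0,0,0,0]'
```

```text
time_s: 3.25
eef_pos: [0.4399, 0.2418, 0.0462]
tool_rot: [[-1.0, -0.0, 0.0], [-0.0, 1.0, -0.0], [-0.0, -0.0, -1.0]]
ft_force: [-0.8, -0.5, -0.0]
grip_width: 0.004
gripper_force: 0.0
```

```bash
python3 -m pendant '[0,0,-0.002,0.002,0,0,0,-0.001,0.002,0,0,0,0,0.001,0,0,0,0,0,0]'
```

```text
time_s: 3.65
eef_pos: [0.4404, 0.2409, 0.0442]
tool_rot: [[-1.0, -0.001, 0.002], [-0.001, 1.0, 0.003], [-0.002, 0.003, -1.0]]
ft_force: [-22.2, 0.2, 69.9]
grip_width: 0.001
gripper_force: 35.3
```

The stop has been reached. I retract, then check the ejection.

```bash
python3 -m pendant '[0,0,0,-0.005,0,0,0,0,-0.03,0,0,0,0,-0.045,0,0.085,0,0,-0.045,0,0.085,0,0,-0.045,0,0.085,0,0,-0.045,0,0.085,0,0,-0.045,0,0.085,0,0,0,0]'
python3 - <<'E'
from h import *
ims={}
for n in("scene","top"):
    p,_=camera(n);cv2.imwrite(f"pics/{n}1.png",p[...,::-1]);ims[n]=p.astype(int)
def cb(p,x0,x1,y0,y1,t):
    m=np.zeros(p.shape[:2],bool);m[y0:y1,x0:x1]=(p[...,0]-p[...,2])[y0:y1,x0:x1]>t;return blobs(m,3)
a=cb(ims["top"],240,265,190,220,22);b=cb(ims["scene"],360,405,225,275,35);print(a,b)
print(tri(ray(model("top"),*a[0][0]),ray(model("scene"),*b[0][0])))
cv2.imwrite("pics/c1.png",cv2.resize(np.hstack([ims["scene"][190:310,320:480],ims["top"][160:280,200:320]]).astype(np.uint8)[...,::-1],None,fx=2.5,fy=2.5))
E
```

```text
time_s: 4.45
eef_pos: [0.4417, 0.2397, 0.307]
tool_rot: [[-1.0, 0.0, 0.007], [0.0, 1.0, 0.005], [-0.007, 0.005, -1.0]]
ft_force: [1.4, 0.0, -1.7]
grip_width: 0.845
gripper_force: 0.0
[(array([251.9, 204.4]), 30)] [(array([381.5, 247.5]), 22)]
(array([0.58454503, 0.23610608, 0.09378216]), [np.float64(0.0010811816553238148), np.float64(0.0010811816553238536)])
```

The mount is up: its copper face is at z≈0.094, so the ejection worked. I need a tool lean that no row commands directly, so I'll see what the arm does at its reach limit in free air.

```bash
python3 -m pendant '[0.085,-0.04,-0.0155,-0.0055,0,0.085,-0.04,-0.0155,-0.0055,0,0.085,-0.04,-0.0155,-0.0055,0,0.085,-0.04,-0.0155,-0.0055,0,0.085,-0.04,-0.0155,-0.0055,0,0.085,-0.04,-0.0155,-0.0055,0,0.085,-0.04,-0.0155,-0.0055,0,0.085,-0.04,-0.0155,-0.0055,0,0.085,-0.04,-0.0155,-0.0055,0]'; python3 -m pendant '[0.085,-0.04,0,0,0,0.085,-0.04,0,0,0,0.085,-0.04,0,0,0,0.085,-0.04,0,0,0,0.085,-0.04,0,0,0]';python3 -c "
from station import *;print(read_state()['joints'].round(1))"
```

```text
time_s: 5.45
eef_pos: [0.801, 0.0986, 0.3488]
tool_rot: [[-1.0, -0.0, -0.002], [-0.0, 1.0, -0.0], [0.002, -0.0, -1.0]]
ft_force: [0.2, 0.6, 0.8]
grip_width: 0.998
gripper_force: 0.0
time_s: 5.95
eef_pos: [0.8972, 0.1005, 0.3418]
tool_rot: [[-1.0, -0.007, 0.001], [-0.007, 1.0, -0.012], [-0.001, -0.012, -1.0]]
ft_force: [1.0, -0.7, -1.8]
grip_width: 0.994
gripper_force: 0.0
[ -8.9  63.9   3.2  10.3  -2.3 105.9  82.3]
```

```bash
python3 -m pendant '[0.085,-0.05,0,0,0,0.085,-0.05,0,0,0,0.085,-0.05,0,0,0,0.085,-0.05,0,0,0,0.085,-0.05,0,0,0,0.085,-0.05,0,0,0,0.085,-0.05,0,0,0,0.085,-0.05,0,0,0]';python3 -c "
from station import *;print(read_state()['joints'].round(1))"
```

```text
time_s: 6.75
eef_pos: [0.988, 0.0926, 0.2864]
tool_rot: [[-0.976, -0.032, 0.215], [-0.031, 0.999, 0.008], [-0.216, 0.002, -0.976]]
ft_force: [-0.8, -0.5, -0.3]
grip_width: 0.997
gripper_force: 0.0
[ -8.4  72.2  43.2   3.4 -41.8  92.9  86. ]
```

Overreaching does lean the tool outward (12° so far), so I continue.

```bash
python3 -m pendant '[0.085,-0.05,0,0,0,0.085,-0.05,0,0,0,0.085,-0.05,0,0,0,0.085,-0.05,0,0,0,0.085,-0.05,0,0,0,0.085,-0.05,0,0,0,0.085,-0.05,0,0,0,0.085,-0.05,0,0,0]';python3 -c "
from station import *;print(read_state()['joints'].round(1))"
```

```text
time_s: 7.55
eef_pos: [1.0589, 0.079, 0.324]
tool_rot: [[-0.887, -0.037, 0.46], [-0.026, 0.999, 0.03], [-0.461, 0.014, -0.887]]
ft_force: [0.2, 0.1, 0.3]
grip_width: 0.994
gripper_force: 0.0
[ -7.2  72.   55.7   3.3 -54.6  78.7  87.6]
```

```bash
python3 -m pendant '[0.085,-0.05,0,0,0,0.085,-0.05,0,0,0,0.085,-0.05,0,0,0,0.085,-0.05,0,0,0,0.085,-0.05,0,0,0,0.085,-0.05,0,0,0,0.085,-0.05,0,0,0,0.085,-0.05,0,0,0]';python3 -c "
from station import *;print(read_state()['joints'].round(1))"
```

```text
time_s: 8.35
eef_pos: [1.0936, 0.0683, 0.438]
tool_rot: [[-0.747, -0.042, 0.663], [-0.017, 0.999, 0.044], [-0.664, 0.021, -0.747]]
ft_force: [0.6, 0.3, -0.0]
grip_width: 0.993
gripper_force: 0.0
[ -6.5  67.5  57.7   3.3 -56.8  69.1  88.4]
```

```bash
python3 -m pendant '[0.085,-0.05,0,0,0,0.085,-0.05,0,0,0,0.085,-0.05,0,0,0,0.085,-0.05,0,0,0]';python3 -c "
from station import *;print(read_state()['joints'].round(1))"
```

```text
time_s: 8.75
eef_pos: [1.0957, 0.0632, 0.5133]
tool_rot: [[-0.665, -0.044, 0.746], [-0.012, 0.999, 0.048], [-0.747, 0.023, -0.665]]
ft_force: [0.3, 0.1, 0.3]
grip_width: 0.997
gripper_force: 0.0
[ -6.2  64.2  57.9   3.3 -57.1  65.7  88.8]
```

The lean is 48°. Before retreating I fit a simple kinematic model to the recorded joint/pose pairs, to check whether the arm can hold this lean at the press and the stage.

```bash
cat > kin.py <<'E'
import numpy as np, itertools
from scipy.spatial.transform import Rotation as R
from scipy.optimize import least_squares
Z=lambda a:R.from_euler('z',a,degrees=True).as_matrix();Y=lambda a:R.from_euler('y',a,degrees=True).as_matrix()
lo=np.array([-161.28,-22.2,-73.04,3.21,-68.34,10.77,-161.83]);hi=np.array([161.28,115.67,71.86,147.25,248.33,114.83,161.83])
def fk(q,p,s):
    # p: h,L1,L2,Lt, y2,y4,y6, x4a,x4b,x6, off7
    M=Z(s[0]*q[0]);t=M@[0,p[4],p[0]]
    M=M@Y(q[1])@Z(s[1]*q[2]);t=t+M@[p[7],p[5],p[1]]
    M=M@Y(q[3])@Z(s[2]*q[4]);t=t+M@[p[8],p[6],p[2]]
    M=M@Y(q[5])@Z(s[3]*q[6]+p[10]);t=t+M@[0,0,p[3]] +M@Z(-s[3]*q[6]-p[10])@[p[9],0,0]
    return t,M
E
cat > fit.py <<'E'
from kin import *
D=[([-65.573,23.947,-.591,92.485,.271,63.639,-3.037],[.282,.558,.242],[[-.893,.451,0],[.451,.893,-.001],[0,-.001,-1]]),
([-34.056,14.801,2.995,111.132,-.939,54.123,59.290],[.4501,.2395,.2021],[[-1,.002,0],[.002,1,0],[0,0,-1]]),
([-8.9,63.9,3.2,10.3,-2.3,105.9,82.3],[.8972,.1005,.3418],[[-1,-.007,.001],[-.007,1,-.012],[-.001,-.012,-1]]),
([-8.4,72.2,43.2,3.4,-41.8,92.9,86.],[.988,.0926,.2864],[[-.976,-.032,.215],[-.031,.999,.008],[-.216,.002,-.976]]),
([-7.2,72,55.7,3.3,-54.6,78.7,87.6],[1.0589,.079,.324],[[-.887,-.037,.46],[-.026,.999,.03],[-.461,.014,-.887]]),
([-6.5,67.5,57.7,3.3,-56.8,69.1,88.4],[1.0936,.0683,.438],[[-.747,-.042,.663],[-.017,.999,.044],[-.664,.021,-.747]]),
([-6.2,64.2,57.9,3.3,-57.1,65.7,88.8],[1.0957,.0632,.5133],[[-.665,-.044,.746],[-.012,.999,.048],[-.747,.023,-.665]])]
best=None
for s in itertools.product([-1,1],repeat=4):
  for o in(0,90,180,270):
    def res(p):
        e=[]
        for q,t,M in D:
            a,b=fk(q,p,s);e+=list((a-t)*5)+list((b-np.array(M)).ravel())
        return np.array(e+list(.02*p[4:10]))
    r=least_squares(res,[.36,.49,.47,.36,0,0,0,0,0,0,o])
    if best is None or r.cost<best[0]: best=(r.cost,s,r.x);
print(best[0],best[1],best[2].round(3));np.savez("fit.npz",s=best[1],p=best[2])
for q,t,M in D:
    a,b=fk(q,best[2],best[1]);print(((a-t)*1000).round(1),np.abs(b-M).max().round(3))
E
python3 fit.py
```

```text
2.80182551420569e-05 (-1, -1, -1, -1) [ 2.8900e-01  5.0200e-01  4.6900e-01  2.9700e-01 -7.0000e-03 -1.6000e-02
 -8.0000e-03 -0.0000e+00 -0.0000e+00 -1.0000e-03  9.0008e+01]
[ 0.2 -0.1 -0.2] 0.001
[ 0.2 -0.2  0.2] 0.0
[-0.   0.4 -0.2] 0.001
[-0.2  0.6  0.5] 0.002
[ 0.1 -0.2 -0.4] 0.001
[ 0.   0.2 -0.2] 0.001
[-0.  -0.5  0.2] 0.001
```

```bash
cat > ik.py <<'E'
from kin import *
from scipy.optimize import lsq_linear
f=np.load("fit.npz");P,S=f["p"],f["s"]
def err(q,t,M):
    a,b=fk(q,P,S);return np.r_[(t-a),R.from_matrix(M@b.T).as_rotvec()*.3]
def solve(q0,t,M,w=1e-3,n=40):
    r=least_squares(lambda q:np.r_[err(q,t,M),w*np.radians(q-q0)],np.clip(q0,lo+.01,hi-.01),bounds=(lo,hi),x_scale=50.)
    return r.x
def path(q,pts,M,n=12,show=True):
    t=fk(q,P,S)[0]
    for g in pts:
        g=np.array(g)
        for k in range(1,n+1):
            q=solve(q,t+(g-t)*k/n,M)
        e=err(q,g,M);t=g
        if show: print(g,q.round(0),"err mm",round(np.linalg.norm(e[:3])*1e3,1),"deg",round(np.degrees(np.linalg.norm(e[3:]))/.3,1))
    return q
E
python3 - <<'E'
from ik import *
q=np.array([-6.2,64.2,57.9,3.3,-57.1,65.7,88.8]);M=fk(q,P,S)[1]
path(q,[[.9,.06,.5],[.7,.1,.4],[.55,.236,.2],[.58,.236,.1],[.58,.236,.3],[.45,-.23,.3],[.45,-.23,.09],[.6,-.23,.09]],M)
print("random")
rng=np.random.default_rng(0)
for g in([.584,.236,.096],[.604,-.23,.08],[.45,-.23,.12]):
    ok=[]
    for _ in range(60):
        q0=rng.uniform(lo,hi);x=solve(q0,np.array(g),M,w=1e-5)
        if np.linalg.norm(err(x,g,M))<2e-3: ok.append(x)
    ok=np.array(ok).round(0);print(g,len(ok));print(ok[np.argsort(ok[:,2])][::max(1,len(ok)//8)])
E
```

```text
[0.9  0.06 0.5 ] [-41.  37.  63.  71. -53.  45. 116.] err mm 0.0 deg 0.0
[0.7 0.1 0.4] [-74.  16.  72. 108. -30.  20. 106.] err mm 0.0 deg 0.0
[0.55  0.236 0.2  ] [-94.  34.  72. 125. -68.  11. 120.] err mm 12.8 deg 6.1
[0.58  0.236 0.1  ] [-86.  46.  63. 120. -68.  11. 111.] err mm 26.9 deg 11.1
[0.58  0.236 0.3  ] [-83.   9.  51. 124.  65.  17.  -0.] err mm 0.0 deg 0.0
[ 0.45 -0.23  0.3 ] [-37. -22.  68. 133. -27.  18. 151.] err mm 0.0 deg 0.0
[ 0.45 -0.23  0.09] [-43.  -9.  72. 142. -44.  11. 162.] err mm 116.2 deg 12.6
[ 0.6  -0.23  0.09] [ 67.  37. -44. 115. -34.  11. 162.] err mm 26.6 deg 11.3
random
[0.584, 0.236, 0.096] 34
[[  23.   60.  -73.  128.  126.   72.  -27.]
 [  16.   48.  -62.  128.  124.   61.  -36.]
 [   7.   39.  -48.  128.  124.   51.  -44.]
 [   2.   36.  -42.  128.  124.   47.  -48.]
 [ -13.   31.  -24.  129.  127.   39.  -57.]
 [ -24.   30.  -11.  129.  130.   35.  -64.]
 [ -46.   30.   14.  129.  140.   26.  -81.]
 [ -50.   31.   19.  129.  143.   25.  -85.]
 [ -73.   40.   47.  129.  178.   19. -129.]]
[0.604, -0.23, 0.08] 33
[[  86.   65.  -73.  124.  128.   27.   22.]
 [  83.   60.  -68.  124.  134.   22.   12.]
 [  81.   55.  -64.  124.  143.   19.   -0.]
 [  78.   51.  -59.  124.  154.   16.  -15.]
 [  76.   49.  -56.  124.  164.   15.  -26.]
 [  64.   40.  -40.  123.  205.   16.  -75.]
 [  45.   34.  -18.  123.  228.   24. -106.]
 [   3.   38.   33.  124.  238.   46. -132.]
 [ -23.   66.   71.  125.  232.   78. -155.]]
[0.45, -0.23, 0.12] 30
[[ 105.   47.  -73.  139.  150.   11.   -3.]
 [ 105.   47.  -73.  139.  150.   11.   -3.]
 [ 105.   47.  -73.  139.  150.   11.   -3.]
 [  99.   37.  -63.  138.  209.   11.  -68.]
 [  83.   27.  -45.  138.  238.   21. -102.]
 [  76.   24.  -36.  138.  241.   24. -107.]
 [  55.   21.  -13.  139.  245.   33. -115.]
 [  16.   24.   31.  139.  247.   47. -123.]
 [   3.   28.   46.  140.  248.   55. -127.]
 [ -15.   50.   72.  140.  245.   79. -136.]]
```

Run:
```python
from ik import *
q=np.array([-6.2,64.2,57.9,3.3,-57.1,65.7,88.8]);t,M=fk(q,P,S)
print("neg branch")
for j3 in(-20,-55):
    q0=solve(np.array([18,64.2,j3,5,-j3,65.7,88.8]),t,M,w=1e-4);print(q0.round(0),np.linalg.norm(err(q0,t,M)))
    path(q0,[[.7,.1,.4],[.58,.236,.2],[.584,.236,.096],[.58,.1,.3],[.4,-.2,.25],[.45,-.23,.1],[.604,-.23,.09]],M)
print("routes from current")
rng=np.random.default_rng(1)
for k in range(14):
    w=np.c_[rng.uniform(.4,.9,2),rng.uniform(-.3,.4,2),rng.uniform(.35,.75,2)]
    x=path(q,list(w)+[np.array([.584,.236,.25])],M,n=8,show=False)
    e=err(x,[.584,.236,.25],M);
    if np.linalg.norm(e)<2e-3 and x[4]>60: print(w.round(2).tolist(),x.round(0))
```

```text
neg branch
[ -4.  62. -20.   4.  21.  66.  86.] 6.088973918653777e-08
[0.7 0.1 0.4] [ -1.   7. -13. 108.  28.  20.  56.] err mm 0.0 deg 0.0
[0.58  0.236 0.2  ] [-25.  16. -10. 128. 107.  26. -41.] err mm 0.0 deg 0.0
[0.584 0.236 0.096] [-21.  30. -15. 129. 129.  36. -62.] err mm 0.0 deg 0.0
[0.58 0.1  0.3 ] [  8.   1. -26. 129.  74.  11.   5.] err mm 0.2 deg 0.1
[ 0.4  -0.2   0.25] [-30. -22.  62. 141. -37.  15. 162.] err mm 3.5 deg 1.7
[ 0.45 -0.23  0.1 ] [-42. -10.  72. 142. -43.  11. 162.] err mm 109.6 deg 11.8
[ 0.604 -0.23   0.09 ] [ 66.  37. -43. 115. -34.  11. 162.] err mm 26.4 deg 11.2
[ -3.  63. -55.   3.  55.  67.  86.] 1.5805329037862787e-07
[0.7 0.1 0.4] [ 38.  11. -58. 108.  48.  25.  40.] err mm 0.0 deg 0.0
[0.58  0.236 0.2  ] [ 10.  23. -51. 127. 106.  40. -32.] err mm 0.0 deg 0.0
[0.584 0.236 0.096] [  6.  39. -47. 128. 124.  51. -45.] err mm 0.0 deg 0.0
[0.58 0.1  0.3 ] [ 27.   1. -44. 129.  75.  11.   5.] err mm 0.0 deg 0.0
[ 0.4  -0.2   0.25] [-30. -22.  62. 141. -37.  15. 162.] err mm 3.5 deg 1.7
[ 0.45 -0.23  0.1 ] [-42. -10.  72. 142. -43.  11. 162.] err mm 109.
[... 341 characters left out ...]
4.]
[[0.88, 0.08, 0.41], [0.76, -0.11, 0.74]] [-78.  16.  49. 126.  87.  11. -26.]
[[0.66, 0.14, 0.6], [0.46, 0.24, 0.72]] [-65.  13.  34. 126.  89.  15. -25.]
[[0.42, 0.02, 0.61], [0.66, -0.26, 0.69]] [ -5.  13. -33. 125.  93.  29. -23.]
[[0.7, 0.29, 0.55], [0.53, 0.06, 0.65]] [-50.  11.  17. 126.  90.  19. -25.]
[[0.47, 0.18, 0.43], [0.81, 0.25, 0.67]] [-78.  16.  49. 126.  87.  11. -26.]
[[0.5, 0.3, 0.7], [0.44, 0.3, 0.54]] [-78.  16.  49. 126.  87.  11. -26.]
[[0.54, 0.15, 0.68], [0.4, 0.2, 0.46]] [-35.  11.   1. 125.  91.  22. -24.]
[[0.51, 0.26, 0.41], [0.72, 0.37, 0.54]] [-78.  16.  49. 126.  87.  11. -26.]
[[0.85, 0.11, 0.62], [0.61, -0.28, 0.72]] [-32.  11.  -3. 125.  91.  23. -24.]
```

Run:
```python
from ik import *
q=np.array([-6.2,64.2,57.9,3.3,-57.1,65.7,88.8]);t,M=fk(q,P,S)
q=path(q,[[.75,.1,.65],[.54,.15,.68],[.45,.2,.5],[.5,.236,.25],[.584,.236,.096]],M)
for mid in ([[.584,.236,.15],[.5,0,.15]],[[.584,.236,.15],[.5,0,.2]],[[.584,.236,.15],[.55,0,.15],[.45,-.15,.15]],[[.584,.236,.15],[.4,.1,.15],[.42,-.23,.15]]):
    print("--");path(q,mid+[[.42,-.23,.12],[.604,-.23,.12],[.604,-.23,.085]],M)
```

```text
[0.75 0.1  0.65] [-66.  17.  72.  75. -22.  51.  96.] err mm 0.0 deg 0.0
[0.54 0.15 0.68] [-77. -19.  33.  92.  41.  66.  46.] err mm 0.0 deg 0.0
[0.45 0.2  0.5 ] [-68. -22.  16. 119.  50.  56.  22.] err mm 0.0 deg 0.0
[0.5   0.236 0.25 ] [-61.   4.  19. 134.  88.  26. -28.] err mm 0.0 deg 0.0
[0.584 0.236 0.096] [-41.  29.   9. 129. 137.  28. -76.] err mm 0.0 deg 0.0
--
[0.584 0.236 0.15 ] [-47.  23.  15. 129. 127.  22. -66.] err mm 0.0 deg 0.0
[0.5  0.   0.15] [ -6.  11.   6. 146. 188.  26. -98.] err mm 0.0 deg 0.0
[ 0.42 -0.23  0.12] [  55.   19.   -8.  141.  248.   36. -115.] err mm 0.1 deg 0.0
[ 0.604 -0.23   0.12 ] [  42.   28.  -15.  123.  238.   23. -120.] err mm 0.0 deg 0.0
[ 0.604 -0.23   0.085] [  40.   33.  -11.  124.  232.   26. -112.] err mm 0.0 deg 0.0
--
[0.584 0.236 0.15 ] [-47.  23.  15. 129. 127.  22. -66.] err mm 0.0 deg 0.0
[0.5 0.  0.2] [ -12.    2.   12.  144.  192.   15. -101.] err mm 0.0 deg 0.0
[ 0.42 -0.23  0.12] [  54.   19.   -7.  141.  248.   36. -115.] err mm 0.1 deg 0.0
[ 0.604 -0.23   0.12 ] [  42.   28.  -14.  123.  239.   23. -120.] err mm 0.0 deg 0
[... 348 characters left out ...]
5.   19.   -9.  141.  248.   36. -115.] err mm 0.1 deg 0.0
[ 0.604 -0.23   0.12 ] [  43.   28.  -15.  123.  238.   23. -119.] err mm 0.0 deg 0.0
[ 0.604 -0.23   0.085] [  40.   33.  -11.  124.  232.   26. -112.] err mm 0.0 deg 0.0
--
[0.584 0.236 0.15 ] [-47.  23.  15. 129. 127.  22. -66.] err mm 0.0 deg 0.0
[0.4  0.1  0.15] [ 39.  10. -73. 147. 107.  31. -39.] err mm 38.2 deg 6.7
[ 0.42 -0.23  0.15] [ 107.   29.  -68.  140.  248.   11. -109.] err mm 0.1 deg 0.0
[ 0.42 -0.23  0.12] [ 96.  30. -55. 141. 238.  17. -97.] err mm 0.0 deg 0.0
[ 0.604 -0.23   0.12 ] [ 65.  34. -41. 123. 217.  12. -91.] err mm 0.0 deg 0.0
[ 0.604 -0.23   0.085] [ 60.  37. -35. 123. 215.  17. -87.] err mm 0.0 deg 0.0
```

The arm is well modelled (sub-mm fit), and a retreat via a high route reaches the branch I need. Moving in steps.

```bash
python3 -m pendant '[0.085,0.0142,0.0061,-0.0386,0,0.085,0.0142,0.0061,-0.0386,0,0.085,0.0142,0.0061,-0.0386,0,0.085,0.0142,0.0061,-0.0386,0,0.085,0.0142,0.0061,-0.0386,0,0.085,0.0142,0.0061,-0.0386,0,0.085,0.0142,0.0061,-0.0386,0,0.085,0.0142,0.0061,-0.0386,0,0.085,0.0142,0.0061,-0.0386,0]';python3 -c "
from station import *;print(read_state()['joints'].round(1))"
```

```text
time_s: 9.65
eef_pos: [0.8097, 0.0971, 0.636]
tool_rot: [[-0.66, -0.042, 0.75], [-0.014, 0.999, 0.044], [-0.751, 0.019, -0.66]]
ft_force: [-0.2, 0.5, 1.9]
grip_width: 0.995
gripper_force: 0.0
[-55.3  25.   69.9  70.  -34.9  52.4 103.2]
```

```bash
python3 -m pendant '[0.085,0.012,0.0054,-0.0191,0,0.085,0.012,0.0054,-0.0191,0,0.085,0.012,0.0054,-0.0191,0,0.085,0.012,0.0054,-0.0191,0,0.085,0.012,0.0054,-0.0191,0,0.085,0.012,0.0054,-0.0191,0,0.085,0.012,0.0054,-0.0191,0,0.085,0.012,0.0054,-0.0191,0,0.085,0.012,0.0054,-0.0191,0,0.085,0.012,0.0054,-0.0191,0,0.085,0.012,0.0054,-0.0191,0,0.085,0.012,0.0054,-0.0191,0]';python3 -c "
from station import *;print(read_state()['joints'].round(1))"
```

```text
time_s: 10.85
eef_pos: [0.545, 0.1484, 0.6799]
tool_rot: [[-0.662, -0.043, 0.748], [-0.013, 0.999, 0.045], [-0.749, 0.02, -0.662]]
ft_force: [0.3, 0.2, -0.3]
grip_width: 0.996
gripper_force: 0.0
[-79.9 -19.8  34.6  91.7  43.4  67.4  45.5]
```

```bash
python3 -m pendant '[0.085,0.0246,0.0066,0.0063,0,0.085,0.0246,0.0066,0.0063,0,0.085,0.0246,0.0066,0.0063,0,0.085,0.0246,0.0066,0.0063,0,0.085,0.0246,0.0066,0.0063,0,0.085,0.0246,0.0066,0.0063,0,0.085,0.0246,0.0066,0.0063,0,0.085,0.0246,0.0066,0.0063,0,0.085,0.0154,0.0029,0.0205,0,0.085,0.0154,0.0029,0.0205,0,0.085,0.0154,0.0029,0.0205,0,0.085,0.0154,0.0029,0.0205,0,0.085,0.0154,0.0029,0.0205,0,0.085,0.0154,0.0029,0.0205,0,0.085,0.0154,0.0029,0.0205,0,0.085,0.0154,0.0029,0.0205,0,0.085,0.0154,0.0029,0.0205,0,0.085,0.0154,0.0029,0.0205,0]'
python3 - <<'E'
from h import *
s,p,d=wrist("w2");print(s["joints"].round(1),s["eef_pos"],s["tool_rot"].round(3).tolist())
w=s["tool_rot"].T
print("to (.58,.236,.16):",w@(np.array([.58,.236,.16])-s["eef_pos"]))
E
```

```text
time_s: 12.65
eef_pos: [0.5011, 0.2368, 0.2483]
tool_rot: [[-0.663, -0.043, 0.748], [-0.014, 0.999, 0.045], [-0.749, 0.02, -0.663]]
ft_force: [-0.2, 0.3, 0.5]
grip_width: 0.998
gripper_force: 0.0
[-58.2   4.   15.2 133.4  86.2  27.8 -26.7] [0.50111469 0.23683058 0.24828383] [[-0.663, -0.043, 0.748], [-0.014, 0.999, 0.045], [-0.749, 0.02, -0.663]]
to (.58,.236,.16): [ 0.01382794 -0.00594124  0.11743554]
```

View pics/w2.png

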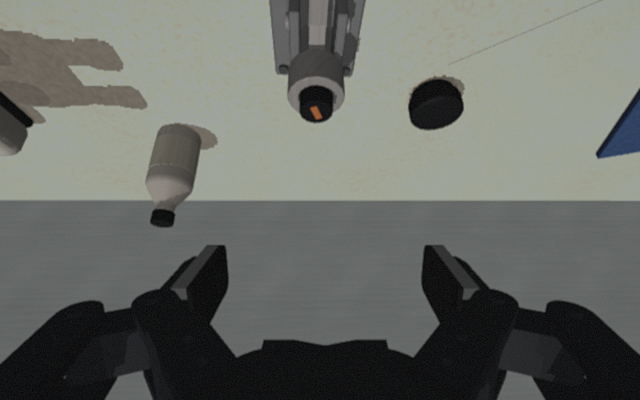

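The ejected mount shows at about (317,103) in the wrist view, with its copper at (317,111). The open fingers are at the bottom, and the bottle and lens are well to the sides.

Run:
```python
from h import *
w=np.load("w2.npz");s=dict(tool_rot=w["R"],eef_pos=w["t"]);M=model("wrist",s);p=w["p"].astype(int)
m=np.zeros(p.shape[:2],bool);m[60:150,280:350]=(p[...,0]-p[...,2])[60:150,280:350]>40
b=blobs(m);print(b);c=b[0][0]
print("on z",onz(M,*c,.094));print(tri(ray(M,*c),ray(model("top"),251.9,204.4),ray(model("scene"),381.5,247.5)))
```

```text
[(array([315.7, 112.3]), 105)]
on z [0.58470698 0.2344804  0.094     ]
(array([0.58457493, 0.23554824, 0.0939151 ]), [np.float64(0.0010790181005792875), np.float64(0.0006753735722511301), np.float64(0.0015794227973043081)])
```

```bash
python3 -m pendant '[0.085,0.0054,-0.0008,0.0151,0,0.085,0.0054,-0.0008,0.0151,0,0.085,0.0054,-0.0008,0.0151,0,0.085,0.0054,-0.0008,0.0151,0,0.085,0.0054,-0.0008,0.0151,0,0.085,0.0054,-0.0008,0.0151,0,0.085,0.0054,-0.0008,0.0151,0,0.085,0.0054,-0.0008,0.0151,0,0.085,0.0054,-0.0008,0.0151,0,0.085,0.0054,-0.0008,0.0151,0,0.085,0.0054,-0.0008,0.0151,0,0.085,0,0,0,0,0.085,0,0,0,0]'
python3 - <<'E'
from h import *
s,p,d=wrist("w3");M=model("wrist",s);print(s["joints"].round(1));p=p.astype(int)
m=np.zeros(p.shape[:2],bool);m[60:390,200:440]=(p[...,0]-p[...,2])[60:390,200:440]>40
for c,a in blobs(m): print(c,a,onz(M,*c,.094))
print(s["tool_rot"].T@(np.array([.5866,.2352,.094])-s["eef_pos"]))
E
```

```text
time_s: 14.0
eef_pos: [0.5865, 0.234, 0.095]
tool_rot: [[-0.662, -0.042, 0.748], [-0.015, 0.999, 0.043], [-0.749, 0.018, -0.662]]
ft_force: [0.6, 0.7, 0.3]
grip_width: 0.996
gripper_force: 0.0
[-42.8  29.8   8.6 128.5 133.7  28.6 -74.4]
[328.3 258.4] 180 [0.58670287 0.23456096 0.094     ]
[0.00066929 0.00116662 0.00081635]
```

View pics/w3.png

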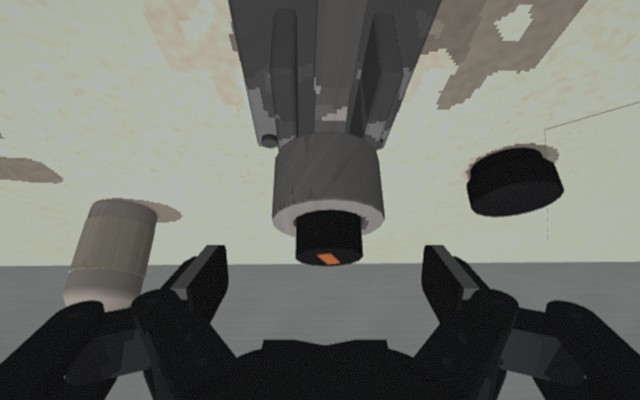

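The mount at (328,235) sits midway between the pads (about 325) and the rim is clear below. I make a small correction and close.

```bash
python3 -m pendant '[0.06,-0.0006,0.0005,0.0014,0,0.045,0,0,0,0,0.036,0,0,0,0,0.036,0,0,0,0,0.02,0,0,0,0,0.02,0,0,0,0,0.02,0,0,0,0,0.02,0,0,0,0]'
```

```text
time_s: 14.85
eef_pos: [0.5877, 0.2355, 0.0939]
tool_rot: [[-0.662, -0.044, 0.748], [-0.015, 0.999, 0.045], [-0.749, 0.018, -0.662]]
ft_force: [-4.7, 2.0, 7.5]
grip_width: 0.319
gripper_force: 58.5
```

```bash
python3 -m pendant '[0.02,-0.0022,0,-0.002,0,0.02,-0.0022,0,-0.002,0,0.02,-0.0037,0.0001,-0.0033,0,0.02,-0.0037,0.0001,-0.0033,0,0.02,-0.0037,0.0001,-0.0033,0,0.02,-0.0037,0.0001,-0.0033,0,0.02,-0.0037,0.0001,-0.0033,0,0.02,-0.0037,0.0001,-0.0033,0,0.02,-0.0037,0.0001,-0.0033,0,0.02,-0.0037,0.0001,-0.0033,0,0.02,-0.0037,0.0001,-0.0033,0,0.02,0,0,0,0]'
python3 - <<'E'
from h import *
s,p,d=wrist("w4");print(s["joints"].round(1))
q,_=camera("scene")
cv2.imwrite("pics/w4c.png",np.hstack([p[100:400,170:490],cv2.resize(q[170:290,320:480],(400,300))])[...,::-1])
E
```

```text
time_s: 16.05
eef_pos: [0.5877, 0.2349, 0.1449]
tool_rot: [[-0.662, -0.043, 0.748], [-0.015, 0.999, 0.044], [-0.749, 0.018, -0.662]]
ft_force: [0.3, 0.6, -0.8]
grip_width: 0.321
gripper_force: 59.6
[-47.6  23.6  14.2 128.1 124.8  23.1 -64.4]
```

View pics/w4c.png

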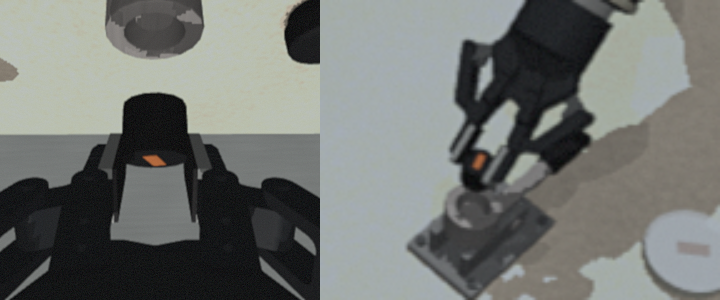

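The mount hangs upright between the pads, copper at about (155,160) in the left crop. The mould is empty and the lever is down. Now I carry it to the front of the scope.

```bash
python3 -m pendant '[0.02,0.0021,-0.0194,-0.0035,0,0.02,0.0021,-0.0194,-0.0035,0,0.02,0.0021,-0.0194,-0.0035,0,0.02,0.0021,-0.0194,-0.0035,0,0.02,0.0021,-0.0194,-0.0035,0,0.02,0.0021,-0.0194,-0.0035,0,0.02,0.0021,-0.0194,-0.0035,0,0.02,0.0021,-0.0194,-0.0035,0,0.02,0.0021,-0.0194,-0.0035,0,0.02,0.0021,-0.0194,-0.0035,0,0.02,0.0021,-0.0194,-0.0035,0,0.02,0.0021,-0.0194,-0.0035,0,0.02,0,0,0,0]';python3 - <<'E'
from h import *
s=read_state();print(s["joints"].round(1))
w=np.load("w4.npz");p=w["p"].astype(int);M=model("wrist",dict(tool_rot=w["R"],eef_pos=w["t"]))
m=np.zeros(p.shape[:2],bool);m[230:290,280:370]=(p[...,0]-p[...,2])[230:290,280:370]>40
for c,a in blobs(m): print(c,a,onz(M,*c,w["t"][2])-w["t"])
S=cv2.imread("pics/scene0.png");g=S[...,1].astype(int)
print(g[161,215:280].tolist());print(g[140:185,247].tolist());print(onz(model("scene"),246.6,161.5,.06))
E
```

```text
time_s: 17.45
eef_pos: [0.5487, -0.0027, 0.1487]
tool_rot: [[-0.663, -0.039, 0.747], [-0.013, 0.999, 0.041], [-0.748, 0.017, -0.663]]
ft_force: [0.2, 1.0, -0.7]
grip_width: 0.321
gripper_force: 59.6
[ -5.3  15.2   2.8 140.5 182.2  24.1 -93.5]
[324.1 260. ] 173 [-0.00095632 -0.00139501  0.        ]
[93, 92, 94, 93, 95, 92, 93, 92, 92, 94, 92, 95, 94, 92, 85, 70, 59, 60, 59, 64, 62, 63, 83, 102, 100, 98, 102, 100, 100, 100, 99, 99, 101, 99, 101, 99, 100, 99, 104, 92, 73, 60, 64, 60, 61, 60, 62, 78, 91, 90, 88, 92, 122, 153, 159, 158, 158, 158, 157, 158, 159, 158, 158, 155, 154]
[129, 105, 103, 105, 102, 93, 91, 97, 126, 146, 131, 102, 101, 98, 103, 127, 153, 104, 95, 99, 99, 101, 99, 101, 101, 101, 101, 98, 67, 62, 60, 60, 64, 76, 88, 94, 96, 92, 94, 91, 91, 93, 92, 93, 92]
[ 0.60741285 -0.22083713  0.06      ]
```

```bash
python3 -m pendant '[0.02,0.0045,-0.0154,-0.0055,0,0.02,0.0045,-0.0154,-0.0055,0,0.02,0.0045,-0.0154,-0.0055,0,0.02,0.0045,-0.0154,-0.0055,0,0.02,0.0045,-0.0154,-0.0055,0,0.02,0.0045,-0.0154,-0.0055,0,0.02,0.0045,-0.0154,-0.0055,0,0.02,0.0045,-0.0154,-0.0055,0,0.02,0.0045,-0.0154,-0.0055,0,0.02,0.0045,-0.0154,-0.0055,0,0.02,0.0045,-0.0154,-0.0055,0,0.02,0.0045,-0.0154,-0.0055,0,0.02,0.0045,-0.0154,-0.0055,0,0.02,0.0045,-0.0154,-0.0055,0,0.02,0,0,0,0]';python3 - <<'E'
from h import *
s,p,d=wrist("w5");print(s["joints"].round(1))
q,_=camera("scene");cv2.imwrite("pics/scene5.png",q[...,::-1])
cv2.imwrite("pics/w5c.png",np.vstack([np.hstack([p[0:280,120:520],cv2.resize(q[80:220,150:350],(400,280))])])[...,::-1])
E
```

```text
time_s: 18.95
eef_pos: [0.4589, -0.2213, 0.149]
tool_rot: [[-0.663, -0.04, 0.748], [-0.014, 0.999, 0.042], [-0.749, 0.017, -0.663]]
ft_force: [0.1, 0.4, -0.6]
grip_width: 0.323
gripper_force: 59.6
[  34.5   15.6    5.4  139.8  246.5   35.  -122.9]
```

View pics/w5c.png

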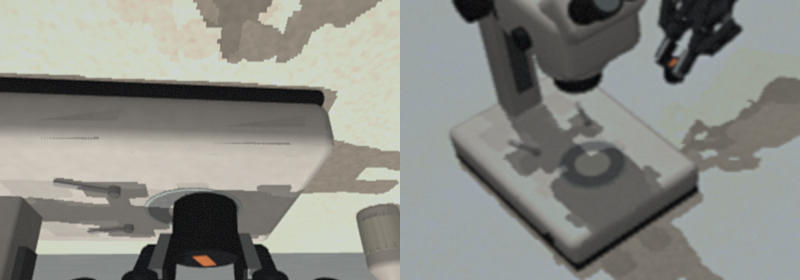

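The wrist view shows the stage disc partly hidden behind the mount, with its edges near (146,200) and (242,200) in the crop. The scene view has the disc clear, so I fit its circles on the z = 0.06 plane from the scene and top views.

Run:
```python
from h import *
from scipy.ndimage import map_coordinates as mc
from scipy.optimize import least_squares
def scan(img,n,rng,z=.06,c0=(.606,-.225)):
    g=cv2.cvtColor(img,cv2.COLOR_BGR2GRAY).astype(float);(fx,fy,cx,cy),T=model(n);W=np.linalg.inv(T)
    r=np.arange(rng[0],rng[1],.0005);out=[]
    for a in np.radians(np.arange(0,360,6)):
        X=np.c_[c0[0]+r*np.cos(a),c0[1]+r*np.sin(a),np.full(len(r),z)]@W[:3,:3].T+W[:3,3]
        v=mc(g,[X[:,1]/X[:,2]*fy+cy,X[:,0]/X[:,2]*fx+cx],order=1)
        dv=np.gradient(np.convolve(v,np.ones(5)/5,'same'))[4:-4];k=dv.argmin() if rng[1]<.04 else dv.argmax()
        if abs(dv[k])>1.2: out.append([c0[0]+r[k+4]*np.cos(a),c0[1]+r[k+4]*np.sin(a)])
    return np.array(out)
for n,f in(("scene","scene0"),("scene","scene5"),("top","top0")):
    I=cv2.imread(f"pics/{f}.png")
    for rng in((.014,.036),(.036,.060)):
        o=scan(I,n,rng)
        if len(o)<6: print(f,rng,len(o));continue
        r=least_squares(lambda p:np.hypot(*(o-p[:2]).T)-p[2],[.606,-.225,.03],loss="soft_l1",f_scale=.001)
        print(f,rng,len(o),r.x.round(4),"mad",np.median(abs(np.hypot(*(o-r.x[:2]).T)-r.x[2])).round(4))
# base edges from depth
d=np.load("top0_d.npy");M=model("top")
for v in(200,215,228):
  row=[dep(M,d,u,v) for u in range(385,402)];print([ (u,r[2].round(3)) for u,r in zip(range(385,402),row)][::2])
# mount copper triangulated now
w=np.load("w5.npz");p=w["p"].astype(int);q=cv2.imread("pics/scene5.png").astype(int)[...,::-1]
def cb(p,x0,x1,y0,y1,t):
    m=np.zeros(p.shape[:2],bool);m[y0:y1,x0:x1]=(p[...,0]-p[...,2])[y0:y1,x0:x1]>t;return blobs(m,3)
a=cb(p,280,370,220,300,40);b=cb(q,300,335,90,130,35);print(a,b)
x,e=tri(ray(model("wrist",dict(tool_rot=w["R"],eef_pos=w["t"])),*a[0][0]),ray(model("scene"),*b[0][0]));print("copper-TCP",x-w["t"],e)
```

```text
scene0 (0.014, 0.036) 60 [ 0.6086 -0.2231  0.024 ] mad 0.0004
scene0 (0.036, 0.06) 60 [ 0.6086 -0.223   0.0441] mad 0.0009
scene5 (0.014, 0.036) 60 [ 0.6085 -0.2231  0.0241] mad 0.0004
scene5 (0.036, 0.06) 60 [ 0.6086 -0.2233  0.0441] mad 0.0008
top0 (0.014, 0.036) 25 [ 0.6026 -0.2214  0.0199] mad 0.0016
top0 (0.036, 0.06) 51 [ 0.6107 -0.2208  0.0454] mad 0.0044
[(385, np.float64(0.002)), (387, np.float64(-0.001)), (389, np.float64(0.0)), (391, np.float64(0.006)), (393, np.float64(0.048)), (395, np.float64(0.06)), (397, np.float64(0.059)), (399, np.float64(0.06)), (401, np.float64(0.06))]
[(385, np.float64(-0.001)), (387, np.float64(0.001)), (389, np.float64(-0.001)), (391, np.float64(0.012)), (393, np.float64(0.048)), (395, np.float64(0.055)), (397, np.float64(0.059)), (399, np.float64(0.06)), (401, np.float64(0.054))]
[(385, np.float64(-0.0)), (387, np.float64(-0.004)), (389, np.float64(-0.002)), (391, np.float64(0.008)), (393, np.float64(0.046)), (395, np.float64(0.057)), (397, np.float64(0.057)), (399, np.float64(0.057)), (401, np.float64(0.055))]
[(array([324.2, 260.2]), 178)] []Traceback (most recent call last):
  File "<stdin>", line 29, in <module>
IndexError: list index out of range
```

```bash
python3 -m pendant '[0.02,-0.0045,-0.0005,0.0095,0,0.02,-0.0045,-0.0005,0.0095,0,0.02,-0.0045,-0.0005,0.0095,0,0.02,-0.0045,-0.0005,0.0095,0,0.02,-0.0045,-0.0005,0.0095,0,0.02,-0.0045,-0.0005,0.0095,0,0.02,-0.0045,-0.0005,0.0095,0,0.02,-0.0045,-0.0005,0.0095,0,0.02,-0.0045,-0.0005,0.0095,0,0.02,-0.0045,-0.0005,0.0095,0,0.02,-0.0045,-0.0005,0.0095,0,0.02,-0.0045,-0.0005,0.0095,0,0.02,-0.0045,-0.0005,0.0095,0,0.02,-0.0045,-0.0005,0.0095,0,0.02,-0.0045,-0.0005,0.0095,0,0.02,0,0,0,0,0.02,0,0,0,0]';python3 - <<'E'
from h import *
s,p,d=wrist("w6");print(s["joints"].round(1));M=model("wrist",s)
q,D=camera("scene");cv2.imwrite("pics/scene6.png",q[...,::-1])
def cb(p,x0,x1,y0,y1,t):
    p=p.astype(int);m=np.zeros(p.shape[:2],bool);m[y0:y1,x0:x1]=(p[...,0]-p[...,2])[y0:y1,x0:x1]>t;return blobs(m,3)
a=cb(p,280,370,220,300,25);b=cb(q,220,275,120,175,18);print(a,b)
z=s["eef_pos"][2]
for c,_ in a: print("wrist",onz(M,*c,z))
for c,_ in b: print("scene",onz(model("scene"),*c,z))
cv2.imwrite("pics/c6.png",cv2.resize(q[80:220,150:350],(800,560),interpolation=cv2.INTER_CUBIC)[...,::-1])
E
```

```text
time_s: 20.75
eef_pos: [0.6105, -0.22, 0.1048]
tool_rot: [[-0.663, -0.043, 0.747], [-0.015, 0.999, 0.043], [-0.748, 0.018, -0.663]]
ft_force: [-0.5, -0.6, -0.4]
grip_width: 0.318
gripper_force: 59.6
[  25.5   29.7    1.8  124.7  232.7   29.4 -119.5]
[(array([324.1, 259.9]), 175)] [(array([244.5, 150. ]), 14)]
wrist [ 0.6094     -0.22137502  0.10481973]
scene [ 0.60856048 -0.21975788  0.10481973]
```

View pics/c6.png

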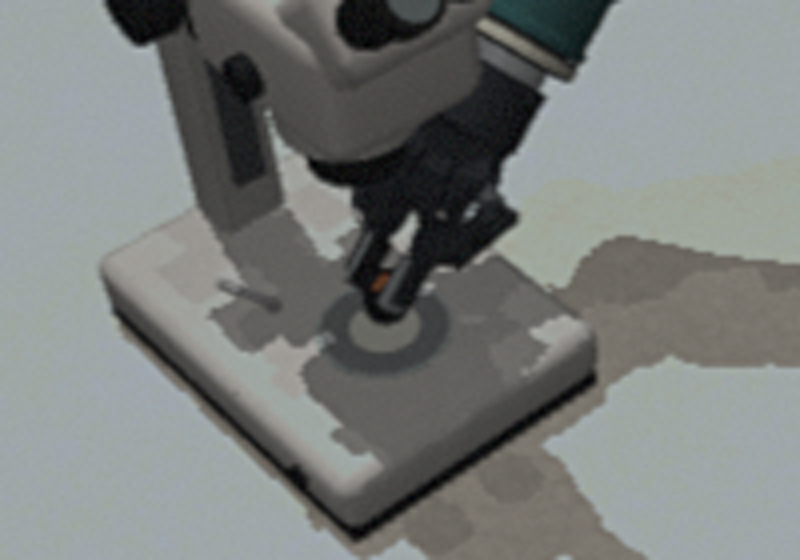

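The gripper leans under the head with clear space around it. The mount is over the white circle at about (380,300) in the crop, a few mm too far toward +y. I correct that and lower.

```bash
python3 -m pendant '[0.02,0.002,-0.0005,0.0017,0,0.02,0.002,-0.0005,0.0017,0,0.02,0.002,-0.0005,0.0017,0,0.02,0.002,-0.0005,0.0017,0,0.02,0.002,-0.0005,0.0017,0,0.02,0.002,-0.0005,0.0017,0,0.02,0,0,0,0,0.02,0,0,0,0]';python3 -m pendant '[0.02,0.0008,0,0.0007,0,0.02,0,0,0,0]';python3 -m pendant '[0.02,0.0008,0,0.0007,0,0.02,0,0,0,0]'
```

```text
time_s: 21.65
eef_pos: [0.6104, -0.2228, 0.0892]
tool_rot: [[-0.663, -0.042, 0.748], [-0.015, 0.999, 0.043], [-0.749, 0.018, -0.663]]
ft_force: [0.4, -0.2, -1.0]
grip_width: 0.323
gripper_force: 59.6
time_s: 21.85
eef_pos: [0.6105, -0.2228, 0.0882]
tool_rot: [[-0.663, -0.042, 0.748], [-0.015, 0.999, 0.043], [-0.749, 0.017, -0.663]]
ft_force: [0.6, -0.2, -0.1]
grip_width: 0.319
gripper_force: 59.6
time_s: 22.05
eef_pos: [0.6105, -0.2227, 0.0871]
tool_rot: [[-0.663, -0.042, 0.748], [-0.015, 0.999, 0.043], [-0.749, 0.018, -0.663]]
ft_force: [-0.0, 0.1, -0.6]
grip_width: 0.319
gripper_force: 59.6
```

```bash
for i in 1; do python3 -m pendant '[0.02,0.0006,0,0.0005,0,0.02,0,0,0,0]' | grep -E "pos|ft"; done; python3 -m pendant '[0.02,0.0004,0,0.0003,0,0.02,0,0,0,0]' | grep -E "pos|ft"
```

```text
eef_pos: [0.6104, -0.2227, 0.0863]
ft_force: [-0.2, 0.5, -0.2]
eef_pos: [0.6105, -0.2227, 0.0861]
ft_force: [-3.1, 0.6, 4.3]
```

Contact is at the expected height, so I release gently and check.

```bash
python3 -m pendant '[0.036,0,0,0,0,0.045,0,0,0,0,0.06,0,0,0,0,0.085,0,0,0,0,0.085,0,0,0,0,0.085,0,0,0,0]'
python3 - <<'E'
from h import *
s,p,d=wrist("w7");M=model("wrist",s)
q,D=camera("scene");cv2.imwrite("pics/scene7.png",q[...,::-1])
def cb(p,x0,x1,y0,y1,t):
    p=p.astype(int);m=np.zeros(p.shape[:2],bool);m[y0:y1,x0:x1]=(p[...,0]-p[...,2])[y0:y1,x0:x1]>t;return blobs(m,3)
a=cb(p,280,370,200,310,25);b=cb(q,220,275,120,175,18);print(a,b)
for c,_ in a: print("wrist",onz(M,*c,.086))
for c,_ in b: print("scene",onz(model("scene"),*c,.086))
print(tri(ray(M,*a[0][0]),ray(model("scene"),*b[0][0])))
E
```

```text
time_s: 23.05
eef_pos: [0.6104, -0.2227, 0.0858]
tool_rot: [[-0.663, -0.042, 0.748], [-0.015, 0.999, 0.043], [-0.749, 0.018, -0.663]]
ft_force: [0.3, -0.0, -0.4]
grip_width: 0.998
gripper_force: 0.0
[(array([324.4, 260.2]), 180)] [(array([245.4, 154.4]), 18)]
wrist [ 0.60916675 -0.22398628  0.086     ]
scene [ 0.60684462 -0.22170575  0.086     ]
(array([ 0.60665968, -0.22321215,  0.08594675]), [np.float64(0.001119682416207181), np.float64(0.0011196824162070709)])
```

```bash
python3 -m pendant '[0.085,0,0,-0.006,0,0.085,0.0005,0,-0.008,0,0.085,0.002,0,-0.0095,0,0.085,0.0045,0.0005,-0.0095,0,0.085,0.0045,0.0005,-0.0095,0,0.085,0.0045,0.0005,-0.0095,0,0.085,0.0045,0.0005,-0.0095,0,0.085,0.0045,0.0005,-0.0095,0,0.085,0.0045,0.0005,-0.0095,0,0.085,0.0045,0.0005,-0.0095,0,0.085,0.0045,0.0005,-0.0095,0,0.085,0.0045,0.0005,-0.0095,0,0.085,0.0045,0.0005,-0.0095,0,0.085,0.0045,0.0005,-0.0095,0,0.085,0.0045,0.0005,-0.0095,0,0.085,0,0,0,0]'
python3 - <<'E'
from h import *
s,p,d=wrist("w8");M=model("wrist",s)
def cb(p,x0,x1,y0,y1,t):
    p=p.astype(int);m=np.zeros(p.shape[:2],bool);m[y0:y1,x0:x1]=(p[...,0]-p[...,2])[y0:y1,x0:x1]>t;return blobs(m,3)
MS=model("scene");acc=0
for k in range(4): acc=acc+camera("scene")[0].astype(float)/4
q=acc.astype(np.uint8);cv2.imwrite("pics/scene8.png",q[...,::-1])
a=cb(p,200,440,100,310,30);b=cb(q,220,275,120,175,18);print(a,b)
ra=acc[...,0]-acc[...,2];sub=np.clip(ra[140:170,230:262]-ra[175:185,230:260].mean()-8,0,None);sub[sub<5]=0
vv,uu=np.mgrid[140:170,230:262];c=(np.sum(uu*sub)/sub.sum(),np.sum(vv*sub)/sub.sum());print("wt",c,onz(MS,*c,.086))
for c2,_ in a: print("wrist",onz(M,*c2,.086)); print(tri(ray(M,*c2),ray(MS,*c)))
# mount top face edges by scene: dark blob
g=acc.max(2);m=np.zeros(g.shape,bool);m[135:185,225:270]=g[135:185,225:270]<42;print("dark",blobs(m))
cv2.imwrite("pics/c8.png",np.hstack([p[60:340,160:480],cv2.resize(q[110:190,200:310],(480,280),interpolation=cv2.INTER_CUBIC)])[...,::-1])
E
```

```text
time_s: 24.75
eef_pos: [0.4687, -0.2238, 0.1351]
tool_rot: [[-0.663, -0.041, 0.748], [-0.014, 0.999, 0.042], [-0.749, 0.017, -0.663]]
ft_force: [0.0, -0.2, -0.6]
grip_width: 0.993
gripper_force: 0.0
[(array([318. , 246.6]), 46)] [(array([245.2, 154.5]), 16)]
wt (np.float64(245.26589630040536), np.float64(154.58662591196756)) [ 0.60755227 -0.2214052   0.086     ]
wrist [ 0.60781976 -0.22419339  0.086     ]
(array([ 0.60712224, -0.22331842,  0.08548988]), [np.float64(0.0011256431019981152), np.float64(0.0011256431019980309)])
dark [(array([246.1, 158.5]), 101)]
```

View pics/c8.png

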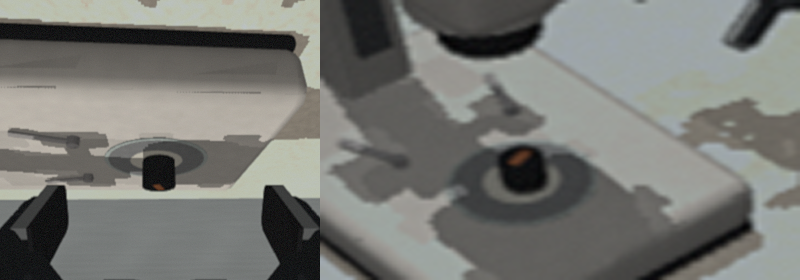

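The mount stands upright on the white circle at about (523,168) in the right crop, copper up. I check the centring with the wrist view too.

Run:
```python
from h import *
from scipy.ndimage import map_coordinates as mc
from scipy.optimize import least_squares
w=np.load("w8.npz");MW=model("wrist",dict(tool_rot=w["R"],eef_pos=w["t"]))
def fit(img,M,rng,sign,z,c0,th,rk,angs):
    g=cv2.cvtColor(img,cv2.COLOR_RGB2GRAY).astype(float);(fx,fy,cx,cy),T=M;W=np.linalg.inv(T)
    r=np.arange(rng[0],rng[1],.0004);o=[]
    for a in np.radians(angs):
        X=np.c_[c0[0]+r*np.cos(a),c0[1]+r*np.sin(a),np.full(len(r),z)]@W[:3,:3].T+W[:3,3]
        v=mc(g,[X[:,1]/X[:,2]*fy+cy,X[:,0]/X[:,2]*fx+cx],order=1)
        dv=sign*np.gradient(np.convolve(v,np.ones(5)/5,'same'))[4:-4];k=dv.argmax()
        if dv[k]>th:o.append([c0[0]+r[k+4]*np.cos(a),c0[1]+r[k+4]*np.sin(a)])
    o=np.array(o);r=least_squares(lambda p:np.hypot(*(o-p[:2]).T)-rk,c0,loss="soft_l1",f_scale=.0007)
    print(len(o),r.x.round(4),"mad mm",1e3*np.median(abs(np.hypot(*(o-r.x).T)-rk)).round(5))
S=cv2.imread("pics/scene8.png")[...,::-1];MS=model("scene")
A=np.arange(0,360,6)
print("wrist white/ring");fit(w["p"],MW,(.018,.03),-1,.06,(.608,-.223),1,.024,A)
print("wrist ring outer");fit(w["p"],MW,(.039,.054),1,.06,(.608,-.223),1,.0441,A)
print("scene white/ring");fit(S,MS,(.018,.03),-1,.06,(.6086,-.2231),1,.024,A)
# mount: near base edge (side toward each camera) and full top rim
print("wrist mount base");fit(w["p"],MW,(.008,.022),1,.06,(.608,-.223),1.5,.015,np.arange(110,251,5))
print("scene mount base");fit(S,MS,(.008,.022),1,.06,(.6076,-.2215),1.5,.015,np.arange(-25,116,5))
print("scene mount top ");fit(S,MS,(.008,.022),1,.086,(.6076,-.2215),1.5,.015,np.arange(115,335,5))
```

```text
wrist white/ring
52 [ 0.6103 -0.2258] mad mm 0.37
wrist ring outer
56 [ 0.6093 -0.2259] mad mm 0.5199999999999999
scene white/ring
48 [ 0.6084 -0.2234] mad mm 0.46
wrist mount base
29 [ 0.6103 -0.2245] mad mm 0.41
scene mount base
29 [ 0.606  -0.2219] mad mm 0.62
scene mount top 
44 [ 0.608  -0.2196] mad mm 0.92
```

The mount is upright and about 1.5 mm from the stage centre, and the robot is clear, so I hand in.

```bash
python3 -c "
from station import *;print(hand_in())"
```

```text
the job is handed in; nothing more can be done
None
```

The lever is fully down and the mount stands flat on the stage disc, copper face up and about 1.5 mm off centre; the arm touched neither the microscope head nor the bystanders, and I handed the job in at about 25 s.

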